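# One stroke of the ratchet mould press

### The arm

A 6-joint arm with a two-finger parallel gripper is mounted at the origin on a cart in front of the work surface, level with it; the furniture and walls round the work are solid. World frame = base frame: x ahead of the robot, y to its left, z up, the work surface at z = 0. Lengths are in m, angles in rad, forces in N, time in s.
With the tool pointing down it reaches from about 0.35 to 0.975 m from the base axis. Payload 4.9 kg.
Tool frame: the origin (TCP) lies midway between the tips of the shut fingers; the grasp point (between the pads) lies grip_point_offset behind it (grip_point_offset is the distance from the TCP to the grasp point, in m); z points along the fingers, x is the direction in which the jaws open and shut, and the axes are right-handed (so a half turn about z gives the same grasp; the last joint's range is limited). The gripper opens to 85 mm and grips with 20 to 120 N. Pads are 22 mm wide; open, the fingers measure 114 mm over their backs; the gripper's body (76 mm by 85 mm) begins 54 mm behind the grasp point. The pads swing forward as they close: fully open they stand 13 mm farther back than shut.
Start: joints at [1.219, 0.053, 1.613, -0, 1.476, -0.119], TCP at [0.144, 0.608, 0.231] pointing down, gripper open.
Joint ranges: [-3.01, 3.01], [-1.01, 2.22], [0.06, 2.58], [-1.02, 4.17], [0.09, 2.62], [-3.14, 3.14]. Speed limits (rad/s): [2.57, 2.57, 3.14, 3.14, 3.14, 3.14].

### API

Orientations are given as a rotation vector (axis times angle).
In Python, from station import read_state, capture, close_job, grip_point_offset gives the robot as it stands.
- The arm moves only by the tool move_arm, never from a script. Its argument "commands" is text: rows parted by semicolons, each of 7 numbers parted by spaces: the turn, a rotation vector about the tool's x, y, z in rad, then the shift along the tool's x, y, z in m, then the finger opening in m, from 0 to 0.0854. A call has 1 to 12 rows; each row is the pose to reach, as a shift and turn from the pose commanded when the call began, along the tool's axes at that moment; what a row does not reach only later rows make up. A row lasts 1/10 s, in which the tool goes at most 50 mm and 8.59 degrees, less where a joint would pass 70% of its speed; a pose out of reach is approached as far as the arm can. A call with a gripper value outside its range is refused whole. The fingers move at their own pace and stop on an object; "squeeze" is the grip in N (left out, the last holds). Time passes only in rows, so rows that repeat a pose let the fingers close. It gives the time, the measured TCP pose, the force and the opening at its end, in the units of the state.
- read_state(): the state, without advancing time (a new reading comes with each control period).
- capture(name): name is "side" or "top"; returns a dict with "img" (400x640x3 uint8, red, green, blue), "fx", "fy", "cx", "cy" (pixels), "world_to_cam" (4x4, takes a point from world to camera coordinates). Camera axes: x right, y down, z forward; pixel columns grow to the right and rows downward; lengths in m; the calibration is good to about 2 mm. A picture is of the moment at which its call begins. There is no depth.
- close_job(): hands the job in, once; it reports no verdict.
The state is a dict: "time": time; "joint_pos": joint angles; "qvel": joint speeds; "effort": joint torques, N m; "ee_pos": TCP position; "tool_rot": TCP orientation; "ft_force": force on the tool from outside, world axes, zero at the start; "moment": the same for the moment, N m; "grip_width": finger opening in m.
Only numpy, scipy, OpenCV 4.12 (cv2) and the standard library are available. Lean on these libraries where they do the work, as an engineer would, in place of code of your own. Each camera call takes 0.05 s, during which the arm holds its last target.

### The job

Two small ratchet presses stand on the table; one has a carved wooden mould lying in its bed. Give that mould one full stroke: pull its press's ram up by the round wooden knob, click by click, to the highest tooth and let go so that the pawl holds it there, then push down the flat steel lever at the front until the plate has sunk onto the mould, and let the lever spring back. Leave the empty press and the other things alone.

Things in the scene. Friction and masses are not known exactly. Their poses are not given: they have to be found in the camera images.
- press: Fixed grey stand, 195 mm high, with the wooden mould in its bed; base 150 x 180 mm. Column at the back, two guide cheeks, between them an upright steel bar (the ram, 16 mm square, sawteeth in front) with a wooden plate at its foot and a knob on top. Origin: on the table, under the ram's axis. x runs from its front (towards the robot, yaw up to 0.3 rad either way) to its back, z up.
- press_knob (a point): Centre of the round wooden knob on top of that press's ram: 36 mm across, 31 mm high, sides upright over the middle 18 mm; nothing stands beside it. 235 mm above the table with the ram down, 310 mm on the highest tooth. It moves straight up and down only; 10 to 20 N lifts it past the sprung pawl.
- press_pad (a point): Centre of the top of the thumb pad (26 x 30 mm) at the free end of the flat steel release lever, the sprung pawl's tail, at the front of that press: 147 mm above the table, 123 mm in front of the ram, 100 mm from the lever's pivot. Pushed straight down (2 to 5 N) it lifts the pawl out of the teeth: clear after 15 mm, stop after 27 mm. Springs back when freed.
- press_ram (a joint): Height of that ram in m: 0 = plate on the mould; the pawl catches it at 0.015, 0.030, 0.045, 0.060 and 0.075 (highest tooth); upper stop 0.082. Starts held on one of the two lowest teeth. With the pawl lifted it sinks by its own weight in 1 to 1.5 s; the pawl must stay lifted all the way, or the next tooth catches.
- press_pawl (a joint): Angle of that press's release lever in rad: 0 = at rest, pawl in the teeth; grows as the pad is pushed down; clear of the teeth from 0.15; stop at 0.28.
- spare_ram (a joint): Ram height in m of the other press, which is the same but has no mould in its bed; held on its second tooth (0.030), where it must stay.
- jigger: Double-ended steel measuring cup, 41 mm across, 100 mm high, upright and loose on the table; a bystander. Origin at the centre of its underside.
- tin: Round steel tin full of small cutters, 122 mm across, 25 mm high, loose; a bystander. Origin at the centre of its underside.
- bottle: Little green bottle with a white cap, 25 mm across, 68 mm high, upright and loose; a bystander. Origin at the centre of its underside.

How it is judged:
By the outcome, as a careful person would: the job done as asked, in the order asked, and still so for the second after the job is handed in, with the robot touching nothing.
It also fails if it takes over 45 s, if anything falls off the work surface, if the arm or the gripper's body presses on something with over 40 N, if the wrist force passes 120 N, or if a joint passes its speed limit or range.

## Working session

There is one attempt and no reset: what is moved stays moved. The work goes in short steps, Python scripts to look and compute and a tool call to move; the robot and the scene stay as the last step left them, time stands still between calls to the robot, and variables do not carry over. Pictures are saved under pics/ and viewed, and the job is handed in when it is done.

Besides the shell and the picture viewer there is one more tool, called after "Request:" as name(argument=value, ...), one argument or row to a line, values as JSON. move_arm: Moves the arm, as the interface text tells. Its arguments: {"type":"object","properties":{"commands":{"type":"string"},"squeeze":{"type":"number"}},"required":["commands"]}

```bash
mkdir -p pics; ls; cat > h.py <<'E'
import numpy as np, cv2, json
from station import *
def snap(n,f):
    c=capture(n); cv2.imwrite(f'pics/{f}.png',cv2.cvtColor(c['img'],cv2.COLOR_RGB2BGR))
    np.savez(f'pics/{f}.npz',img=c['img'],K=[c['fx'],c['fy'],c['cx'],c['cy']],T=c['world_to_cam']); return c
def load(f):
    d=np.load(f'pics/{f}.npz'); return d['img'],d['K'],d['T']
def ray(K,T,u,v):
    d=np.array([(u-K[2])/K[0],(v-K[3])/K[1],1]); R=T[:3,:3]; o=-R.T@T[:3,3]; d=R.T@d; return o,d/np.linalg.norm(d)
def onplane(K,T,u,v,z):
    o,d=ray(K,T,u,v); return o+d*(z-o[2])/d[2]
def proj(K,T,p):
    q=T[:3,:3]@np.array(p)+T[:3,3]; return K[0]*q[0]/q[2]+K[2],K[1]*q[1]/q[2]+K[3]
def tri(r1,r2):
    A=[];b=[]
    A=np.zeros((3,3));b=np.zeros(3)
    for o,d in (r1,r2):
        P=np.eye(3)-np.outer(d,d);A+=P;b+=P@o
    p=np.linalg.solve(A,b); return p,[np.linalg.norm((np.eye(3)-np.outer(d,d))@(p-o)) for o,d in (r1,r2)]
E
python3 - <<'E'
from h import *
s=read_state();print(s);print(grip_point_offset)
for n in('side','top'):
    c=snap(n,n+'0');T=c['world_to_cam'];print(n,c['fx'],-T[:3,:3].T@T[:3,3])
E
```

```text
pics
{'time': 0.0, 'joint_pos': array([ 1.21899077e+00,  5.33292657e-02,  1.61427074e+00, -1.63468964e-05,
        1.47596254e+00, -1.19000683e-01]), 'qvel': array([-5.64499512e-04,  3.44279949e-04,  3.77460069e-06, -1.40524082e-03,
       -4.19870844e-04,  1.51633271e-03]), 'effort': array([-3.02253262e-03, -3.93700111e+01, -3.70169699e+01, -3.91071553e-04,
        7.39225798e-03,  2.38293080e-05]), 'ee_pos': array([0.14398748, 0.60756833, 0.230094  ]), 'tool_rot': array([ 2.46358542,  1.94776513, -0.00262373]), 'ft_force': array([-0.73211752,  0.04606807, -0.24650048]), 'moment': array([-0.06197939,  0.03071722, -0.03307035]), 'grip_width': 0.08517264759319773}
0.0187
side 446.17960000189305 [ 0.0991157  -0.94985278  0.54328591]
top 451.6798435649158 [0.43611189 0.03087746 1.20948559]
```

View pics/side0.png

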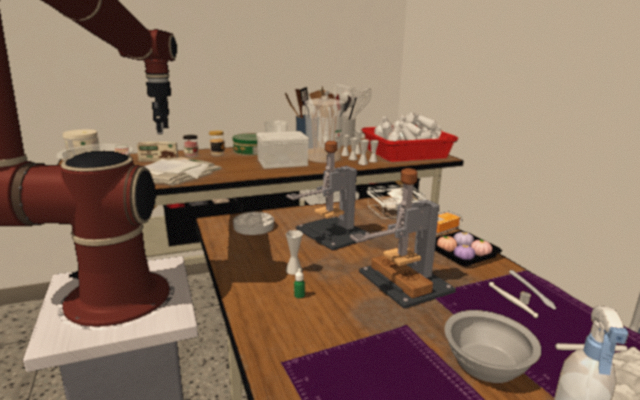

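View pics/top0.png

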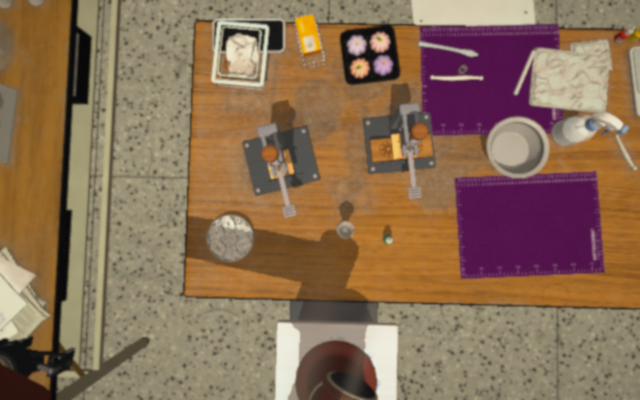

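The press with the mould is the near one in the side view (knob about 409,176; pad about 360,238). In the top view it is the right-hand one (knob about 419,131; pad about 415,192). Next I'll segment the knob and zoom in.

```bash
python3 - <<'E'
from h import *
for f,b in(('side0',(340,160,470,310)),('top0',(355,90,445,210))):
    im,K,T=load(f);x0,y0,x1,y1=b
    c=cv2.resize(im[y0:y1,x0:x1],None,fx=5 if f=='top0' else 4,fy=5 if f=='top0' else 4,interpolation=cv2.INTER_CUBIC)
    cv2.imwrite(f'pics/z{f}.png',cv2.cvtColor(c,cv2.COLOR_RGB2BGR))
pts={}
for f,b in(('side0',(395,165,425,215)),('top0',(408,118,432,142))):
    im,K,T=load(f);x0,y0,x1,y1=b
    h=cv2.cvtColor(im[y0:y1,x0:x1],cv2.COLOR_RGB2HSV)
    m=cv2.inRange(h,(2,110,40),(16,255,190)); n,l,s,c=cv2.connectedComponentsWithStats(m)
    for i in range(1,n):
        if s[i,4]>20: print(f,s[i]+[x0,y0,0,0,0],c[i]+[x0,y0])
E
```

```text
side0 [395 165  24  21 325] [407.24       175.00307692]
top0 [410 123  22  19 315] [420.3968254  132.38412698]
```

```bash
python3 - <<'E'
from h import *
_,K,T=load('side0');_,K2,T2=load('top0')
p=tri(ray(K,T,409,177),ray(K2,T2,419,131));print(p)
for z in (.25,.265):print(z,onplane(K2,T2,419,131,z),onplane(K,T,409,177,z))
print(tri(ray(K,T,360,238),ray(K2,T2,415,192)),onplane(K2,T2,415,193,.147))
E
```

```text
(array([ 0.61719282, -0.15548661,  0.2623609 ]), [np.float64(0.0012319295069783825), np.float64(0.0012319295069784016)])
0.25 [ 0.62067723 -0.15855858  0.25      ] [ 0.63829406 -0.12086509  0.25      ]
0.265 [ 0.61779185 -0.15559705  0.265     ] [ 0.61071798 -0.16326336  0.265     ]
(array([ 0.49589682, -0.17225846,  0.1422116 ]), [np.float64(3.1920341142365075e-05), np.float64(3.1920341142343045e-05)]) [ 0.49324569 -0.17136446  0.147     ]
```

View pics/zside0.png

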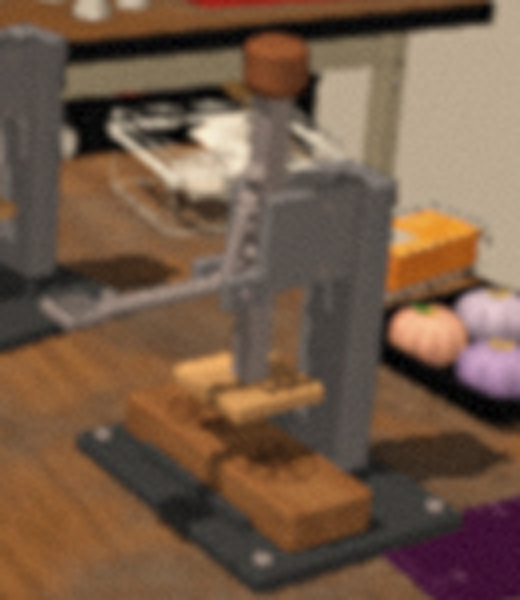

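View pics/ztop0.png

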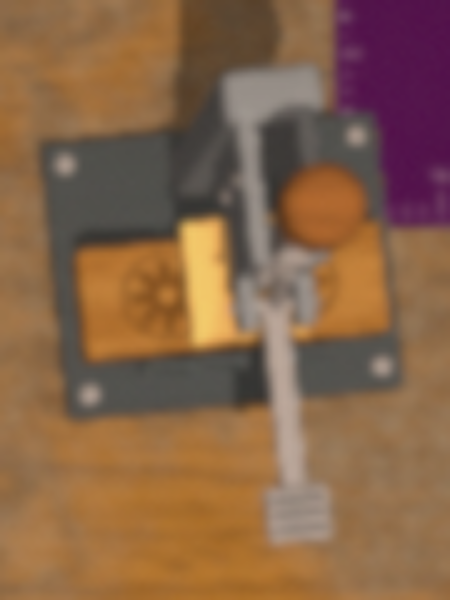

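```bash
python3 - <<'E'
from h import *
_,K2,T2=load('top0');_,K,T=load('side0')
z=[(65,163),(356,135),(90,395),(381,366)]
P=[onplane(K2,T2,355+a/5,90+b/5,.01)[:2] for a,b in z];print(np.round(P,4), 'ctr',np.mean(P,0))
for a,b in((0,1),(2,3)):
    d=P[a]-P[b];print('yaw',np.arctan2(d[1],d[0])-np.pi/2)
for a,b in((0,2),(1,3)):
    d=P[a]-P[b];print('yaw',np.arctan2(d[1],d[0]))
k=onplane(K2,T2,419.6,130.8,.265);p=onplane(K2,T2,414.6,192.6,.147)
print(k,p,np.linalg.norm((k-p)[:2]),np.arctan2(*(k-p)[[1,0]]))
for zz in(.25,.265):
    k=onplane(K2,T2,419.6,130.8,zz);print(zz,k,'side reproj',proj(K,T,k),proj(K,T,k+[0,0,.0155]))
print(proj(K,T,p))
E
cat > rel.py <<'E'
# usage: rel.py x y z toolxangle  -> relative to stored/measured pose
import sys
from h import *
from scipy.spatial.transform import Rotation as R
s=read_state();x,y,z,a=map(float,sys.argv[1:5])
Rn=R.from_rotvec(s['tool_rot']);Rt=R.from_euler('z',a)*R.from_euler('x',np.pi)
print('t',s['time'],'pos',s['ee_pos'].round(4),'F',s['ft_force'].round(2),'w',s['grip_width'])
print('turn',(Rn.inv()*Rt).as_rotvec().round(4),'shift',Rn.inv().apply(np.array([x,y,z])-s['ee_pos']).round(4))
E
python3 rel.py 0.617 -0.156 0.37 1.70;python3 rel.py 0.144 0.608 0.37 1.338
```

```text
[[ 0.6865 -0.0693]
 [ 0.7051 -0.2247]
 [ 0.562  -0.085 ]
 [ 0.5811 -0.2394]] ctr [ 0.63366076 -0.15460074]
yaw 0.11915896424349315
yaw 0.12299610179002052
yaw 0.12506459926105992
yaw 0.11829276194463308
[ 0.61824493 -0.15685225  0.265     ] [ 0.49416489 -0.17041376  0.147     ] 0.12481894655949154 0.1088643315607202
0.25 [ 0.6211375  -0.15983371  0.25      ] side reproj (np.float64(411.72368706291735), np.float64(182.71984359708924)) (np.float64(412.33402319055654), np.float64(175.90414899598255))
0.265 [ 0.61824493 -0.15685225  0.265     ] side reproj (np.float64(410.4243945077689), np.float64(175.86126101443065)) (np.float64(411.0299234865161), np.float64(168.98507690310788))
(np.float64(358.98052229068867), np.float64(235.72245640063602))
t 0.1 pos [0.144  0.6076 0.2302] F [-0.23 -0.01 -0.47] w 0.08559133960121793
turn [-0.0006  0.0018 -0.362 ] shift [-0.6342  0.6364 -0.1388]
t 0.1 pos [0.144  0.6076 0.2302] F [-0.23 -0.01 -0.47] w 0.08559133960121793
turn [-0.0002  0.0019  0.    ] shift [ 1.000e-04 -1.000e-04 -1.398e-01]
```

Knob at about (0.618, -0.156, 0.265), so the ram is on its second tooth. Press yaw is about 0.12. The side reprojection and the 123 mm pad distance both agree to about 2 mm. First move: raise the tool.

Request:
move_arm(
  commands="0 0 0 0 0 -0.05 0.085;0 0 0 0 0 -0.10 0.085;0 0 0 0 0 -0.14 0.085;0 0 0 -0.05 0.05 -0.14 0.085;0 0 -0.03 -0.085 0.085 -0.14 0.085;0 0 -0.06 -0.12 0.12 -0.14 0.085;0 0 -0.09 -0.155 0.155 -0.14 0.085;0 0 -0.12 -0.19 0.19 -0.14 0.085;0 0 -0.15 -0.225 0.225 -0.14 0.085;0 0 -0.18 -0.26 0.26 -0.14 0.085;0 0 -0.21 -0.295 0.295 -0.14 0.085;0 0 -0.24 -0.33 0.33 -0.14 0.085",
)

```text
time: 1.3
ee_pos: [0.3808, 0.2232, 0.371]
tool_rot: [-2.212, -2.231, -0.0]
ft_force: [0.1, 0.9, 0.9]
grip_width: 0.0849
```

```bash
python3 rel.py 0.618 -0.156 0.37 1.692
```

```text
t 1.3 pos [0.3808 0.2232 0.371 ] F [0.13 0.87 0.91] w 0.08485073034331071
turn [ 1.000e-04 -1.000e-04 -1.125e-01] shift [-0.3813  0.2339  0.0009]
```

Request:
move_arm(
  commands="0 0 -0.02 -0.04 0.025 0 0.085;0 0 -0.04 -0.08 0.05 0 0.085;0 0 -0.06 -0.12 0.073 0 0.085;0 0 -0.08 -0.16 0.097 0 0.085;0 0 -0.09 -0.2 0.12 0 0.085;0 0 -0.1 -0.24 0.145 0 0.085;0 0 -0.11 -0.28 0.17 0 0.085;0 0 -0.11 -0.32 0.195 0 0.085;0 0 -0.11 -0.35 0.215 0 0.085;0 0 -0.11 -0.37 0.225 0 0.085;0 0 -0.11 -0.37 0.225 0 0.085;0 0 -0.11 -0.37 0.225 0 0.085",
)

```text
time: 2.5
ee_pos: [0.6078, -0.1432, 0.3704]
tool_rot: [-2.087, -2.346, 0.001]
ft_force: [-0.8, 0.8, -0.2]
grip_width: 0.085
```

```bash
python3 rel.py 0.618 -0.156 0.37 1.692
```

```text
t 2.5 pos [ 0.6078 -0.1432  0.3704] F [-0.82  0.8  -0.2 ] w 0.08500710231164173
turn [-0.0015 -0.0012 -0.0045] shift [-0.0139  0.0086  0.0004]
```

Request:
move_arm(
  commands="0 0 0 -0.014 0.009 0 0.085;0 0 0 -0.014 0.009 0 0.085;0 0 0 -0.014 0.009 0.03 0.085;0 0 0 -0.014 0.009 0.06 0.085;0 0 0 -0.014 0.009 0.06 0.085;0 0 0 -0.014 0.009 0.06 0.085",
)

```text
time: 3.1
ee_pos: [0.6181, -0.1551, 0.3114]
tool_rot: [-2.086, -2.348, 0.0]
ft_force: [0.5, 0.1, 0.9]
grip_width: 0.0851
```

```bash
python3 - <<'E'
from h import *
snap('side','side1');snap('top','top1')
for f,b in(('side1',(340,100,470,250)),('top1',(355,60,475,210))):
    im,K,T=load(f);x0,y0,x1,y1=b
    cv2.imwrite(f'pics/z{f}.png',cv2.cvtColor(cv2.resize(im[y0:y1,x0:x1],None,fx=4,fy=4,interpolation=cv2.INTER_CUBIC),cv2.COLOR_RGB2BGR))
E
python3 rel.py 0.618 -0.156 0.243 1.692
```

```text
t 3.2 pos [ 0.6192 -0.1558  0.3139] F [ 0.   -0.07  1.17] w 0.08500219204743242
turn [ 0.0031  0.0015 -0.0034] shift [ 0.     -0.0014  0.0709]
```

View pics/zside1.png

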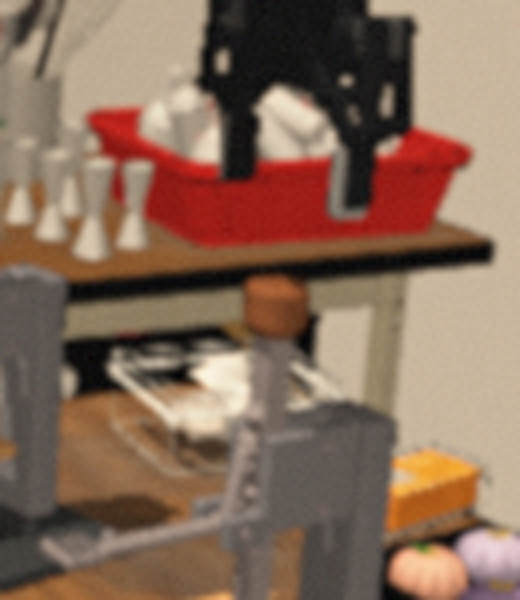

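View pics/ztop1.png

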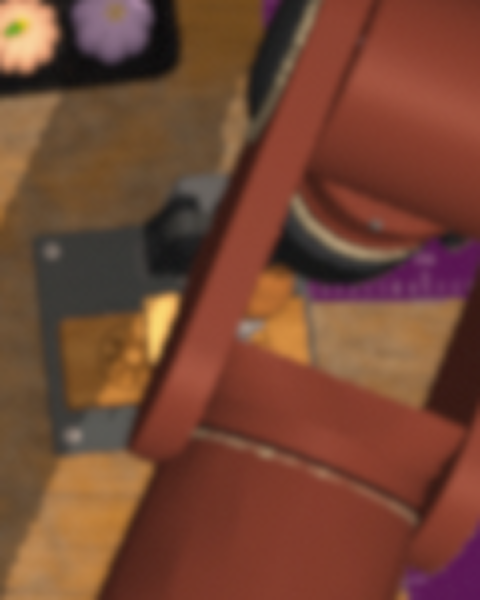

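```bash
python3 - <<'E'
from h import *
_,K,T=load('side1')
for z in(.327,.314,.265):print(z,proj(K,T,[.6185,-.156,z]))
for s in(-.0425,.0425):print(proj(K,T,[.6185-.121*s,-.156+s*.99,.327]))
E
```

```text
0.327 (np.float64(412.7726643176193), np.float64(147.81103032649716))
0.314 (np.float64(412.24868186775274), np.float64(153.7674688010772))
0.265 (np.float64(410.3156214324322), np.float64(175.74178407359494))
(np.float64(426.04040797080944), np.float64(152.22131133180858))
(np.float64(400.45238637956214), np.float64(143.71569285309744))
```

The side view shows the open fingertips at (400,144) and (427,153), straddling the knob at (409,176), as predicted. Next I'll descend and grip.

Request:
move_arm(
  commands="0 0 0 0 -0.001 0.03 0.085;0 0 0 0 -0.001 0.055 0.085;0 0 0 0 -0.001 0.068 0.085;0 0 0 0 -0.001 0.068 0.085;0 0 0 0 -0.001 0.068 0.085;0 0 0 0 -0.001 0.068 0.085",
)

```text
time: 3.8
ee_pos: [0.6186, -0.1566, 0.2458]
tool_rot: [2.085, 2.345, 0.002]
ft_force: [0.9, -0.1, -0.8]
grip_width: 0.0851
```

Request:
move_arm(
  commands="0 0 0 0 0 0 0.045;0 0 0 0 0 0 0.035;0 0 0 0 0 0 0.025;0 0 0 0 0 0 0.025;0 0 0 0 0 0 0.025;0 0 0 0 0 0 0.025;0 0 0 0 0 0 0.025;0 0 0 0 0 0 0.025",
  squeeze=50,
)

```text
time: 4.6
ee_pos: [0.6177, -0.1557, 0.2439]
tool_rot: [-2.087, -2.348, -0.001]
ft_force: [-1.8, 4.9, 4.6]
grip_width: 0.0345
```

```bash
python3 rel.py 0.618 -0.156 0.243 1.692
```

```text
t 4.6 pos [ 0.6177 -0.1557  0.2439] F [-1.84  4.92  4.62] w 0.034469566715364275
turn [ 0.0005 -0.0008 -0.0038] shift [-0.0003  0.0003  0.0009]
```

Request:
move_arm(
  commands="0 0 0 0 0 -0.004 0.025;0 0 0 0 0 -0.008 0.025;0 0 0 0 0 -0.012 0.025;0 0 0 0 0 -0.016 0.025;0 0 0 0 0 -0.018 0.025;0 0 0 0 0 -0.018 0.025",
)

```text
time: 5.2
ee_pos: [0.6176, -0.1557, 0.2585]
tool_rot: [-2.086, -2.346, -0.0]
ft_force: [3.1, 4.4, -4.1]
grip_width: 0.034
```

```bash
python3 rel.py 0.618 -0.156 0.293 1.692; python3 - <<'E'
from h import *
snap('side','side2')
im,K,T=load('side2');x0,y0,x1,y1=(340,100,470,250)
cv2.imwrite('pics/zside2.png',cv2.cvtColor(cv2.resize(im[y0:y1,x0:x1],None,fx=4,fy=4,interpolation=cv2.INTER_CUBIC),cv2.COLOR_RGB2BGR))
E
```

```text
t 5.2 pos [ 0.6176 -0.1557  0.2585] F [ 3.13  4.36 -4.11] w 0.03403135872893005
turn [-0.0016 -0.0019 -0.0037] shift [-0.0003  0.0003 -0.0345]
```

View pics/zside2.png

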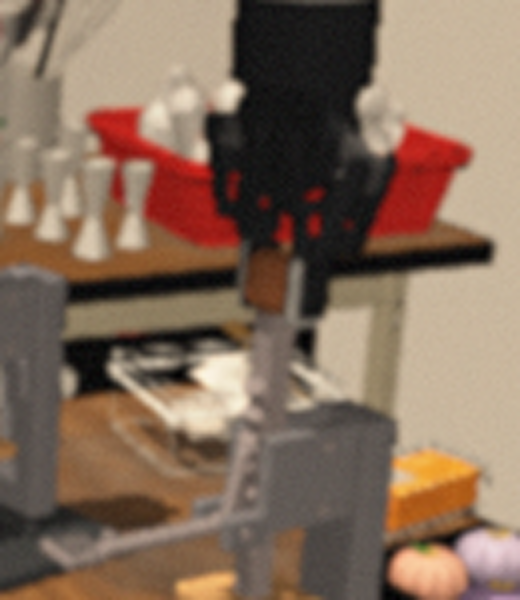

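The knob rose with the fingers; it now sits at about (406,169) in the full frame. I'll keep lifting.

Request:
move_arm(
  commands="0 0 0 0 0 -0.004 0.025;0 0 0 0 0 -0.008 0.025;0 0 0 0 0 -0.012 0.025;0 0 0 0 0 -0.016 0.025;0 0 0 0 0 -0.020 0.025;0 0 0 0 0 -0.024 0.025;0 0 0 0 0 -0.028 0.025;0 0 0 0 0 -0.031 0.025;0 0 0 0 0 -0.033 0.025;0 0 0 0 0 -0.033 0.025;0 0 0 0 0 -0.033 0.025",
)

```text
time: 6.35
ee_pos: [0.6176, -0.1557, 0.2927]
tool_rot: [-2.086, -2.347, -0.0]
ft_force: [3.3, 3.4, -5.4]
grip_width: 0.0345
```

```bash
python3 rel.py 0.618 -0.156 0.293 1.692; python3 - <<'E'
from h import *
snap('side','side3')
im,K,T=load('side3');x0,y0,x1,y1=(340,100,470,250)
cv2.imwrite('pics/zside3.png',cv2.cvtColor(cv2.resize(im[y0:y1,x0:x1],None,fx=4,fy=4,interpolation=cv2.INTER_CUBIC),cv2.COLOR_RGB2BGR))
for z in (.295,.31,.314):print(z,proj(K,T,[.6165,-.156,z]),proj(K,T,[.6165,-.156,z-.0155]))
E
```

```text
t 6.35 pos [ 0.6176 -0.1557  0.2927] F [ 3.26  3.41 -5.44] w 0.034458648490766255
turn [-0.001  -0.0016 -0.0037] shift [-0.0003  0.0004 -0.0003]
0.295 (np.float64(410.68825546927917), np.float64(162.44951644534567)) (np.float64(410.0816149787875), np.float64(169.39394607123268))
0.31 (np.float64(411.28156180154303), np.float64(155.65772767493212)) (np.float64(410.6685847585847), np.float64(162.67469407237536))
0.314 (np.float64(411.44082502462015), np.float64(153.83458487126785)) (np.float64(410.8261414648545), np.float64(160.87108637403207))
```

View pics/zside3.png

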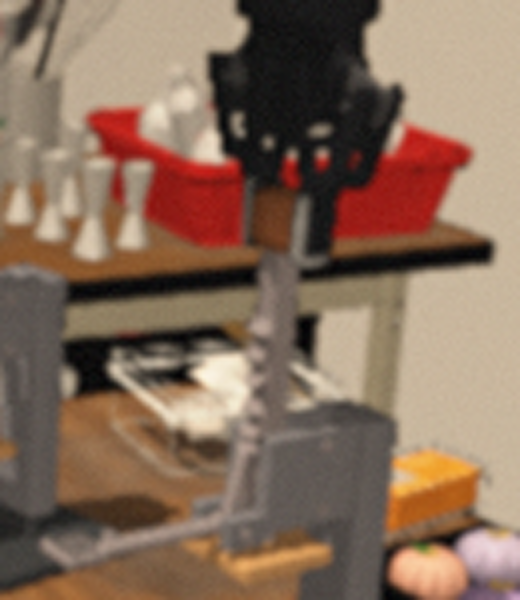

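Request:
move_arm(
  commands="0 0 0 0 0 -0.001 0.025;0 0 0 0 0 -0.002 0.025;0 0 0 0 0 -0.002 0.025;0 0 0 0 0 -0.002 0.025",
)

```text
time: 6.8
ee_pos: [0.6176, -0.1558, 0.2949]
tool_rot: [-2.086, -2.347, -0.001]
ft_force: [3.0, 3.7, -4.8]
grip_width: 0.0341
```

Request:
move_arm(
  commands="0 0 0 0 0 -0.001 0.025;0 0 0 0 0 -0.002 0.025;0 0 0 0 0 -0.002 0.025;0 0 0 0 0 -0.002 0.025",
)

```text
time: 7.2
ee_pos: [0.6176, -0.1557, 0.2964]
tool_rot: [-2.086, -2.347, -0.0]
ft_force: [3.3, 4.0, -6.0]
grip_width: 0.0343
```

Request:
move_arm(
  commands="0 0 0 0 0 -0.001 0.025;0 0 0 0 0 -0.002 0.025;0 0 0 0 0 -0.002 0.025;0 0 0 0 0 -0.002 0.025",
)

```text
time: 7.6
ee_pos: [0.6175, -0.1557, 0.2964]
tool_rot: [-2.085, -2.346, 0.0]
ft_force: [6.0, 3.3, -11.1]
grip_width: 0.034
```

The upper stop is confirmed: the downward force doubled and the height stayed put at TCP 0.2964, so the top tooth is at about 0.2894. I'll ease down onto the tooth and let go.

Request:
move_arm(
  commands="0 0 0 0 0 0.002 0.025;0 0 0 0 0 0.004 0.025;0 0 0 0 0 0.006 0.025;0 0 0 0 0 0.008 0.025;0 0 0 0 0 0.0085 0.025;0 0 0 0 0 0.0085 0.025;0 0 0 0 0 0.0085 0.025",
)

```text
time: 8.3
ee_pos: [0.6176, -0.1557, 0.2904]
tool_rot: [-2.086, -2.347, -0.001]
ft_force: [2.2, 5.0, -4.5]
grip_width: 0.0338
```

Request:
move_arm(
  commands="0 0 0 0 0 0 0.045;0 0 0 0 0 0 0.06;0 0 0 0 0 0 0.085;0 0 0 0 0 0 0.085;0 0 0 0 0 0 0.085;0 0 0 0 0 0 0.085;0 0 0 0 0 0 0.085",
)

```text
time: 9.0
ee_pos: [0.6176, -0.1563, 0.2919]
tool_rot: [2.087, 2.348, -0.0]
ft_force: [0.6, -0.1, -0.0]
grip_width: 0.0852
```

Request:
move_arm(
  commands="0 0 0 0 0 -0.03 0.085;0 0 0 0 0 -0.06 0.085;0 0 0 0 0 -0.08 0.085;0 0 0 0 0 -0.08 0.085;0 0 0 0 0 -0.08 0.085",
)

```text
time: 9.5
ee_pos: [0.6176, -0.1563, 0.3715]
tool_rot: [2.087, 2.348, -0.0]
ft_force: [0.3, 0.6, -0.4]
grip_width: 0.085
```

```bash
python3 rel.py 0.494 -0.171 0.37 1.692; python3 - <<'E'
from h import *
snap('side','side4')
im,K,T=load('side4');x0,y0,x1,y1=(340,100,470,250)
cv2.imwrite('pics/zside4.png',cv2.cvtColor(cv2.resize(im[y0:y1,x0:x1],None,fx=4,fy=4,interpolation=cv2.INTER_CUBIC),cv2.COLOR_RGB2BGR))
for z in (.295,.31,.314):print(z,proj(K,T,[.6165,-.156,z]),proj(K,T,[.6165,-.156,z-.0155]))
E
```

```text
t 9.5 pos [ 0.6176 -0.1563  0.3715] F [ 0.26  0.6  -0.37] w 0.08502279935928994
turn [ 0.0001  0.0001 -0.004 ] shift [-0.0002 -0.1245  0.0015]
0.295 (np.float64(410.68825546927917), np.float64(162.44951644534567)) (np.float64(410.0816149787875), np.float64(169.39394607123268))
0.31 (np.float64(411.28156180154303), np.float64(155.65772767493212)) (np.float64(410.6685847585847), np.float64(162.67469407237536))
0.314 (np.float64(411.44082502462015), np.float64(153.83458487126785)) (np.float64(410.8261414648545), np.float64(160.87108637403207))
```

View pics/zside4.png

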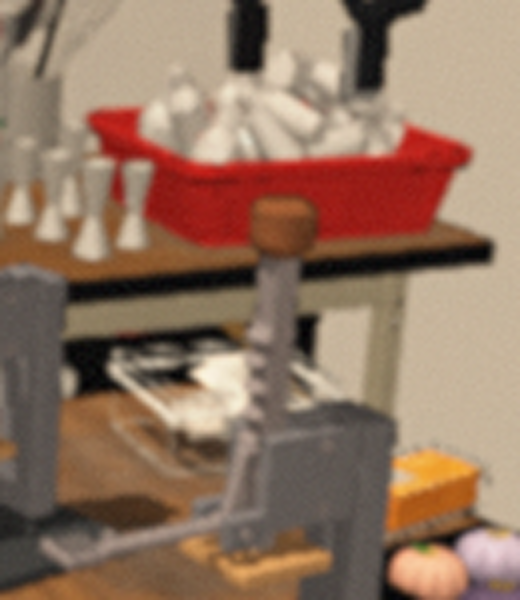

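The knob stays at about (411,157), which matches 0.310, so the ram is on the highest tooth. Next I'll move in front over the pad with the fingers shut.

Request:
move_arm(
  commands="0 0 0 0 -0.03 0 0.085;0 0 0 0 -0.07 0 0.06;0 0 0 0 -0.11 0 0.03;0 0 0 0 -0.123 0 0;0 0 0 0 -0.123 0.04 0;0 0 0 0 -0.123 0.08 0;0 0 0 0 -0.123 0.12 0;0 0 0 0 -0.123 0.16 0;0 0 0 0 -0.123 0.19 0;0 0 0 0 -0.123 0.19 0;0 0 0 0 -0.123 0.19 0;0 0 0 0 -0.123 0.19 0",
)

```text
time: 10.75
ee_pos: [0.4967, -0.1711, 0.1839]
tool_rot: [2.085, 2.345, 0.001]
ft_force: [0.1, 0.9, 0.5]
grip_width: -0.0002
```

```bash
python3 rel.py 0.495 -0.171 0.147 1.692; python3 - <<'E'
from h import *
snap('side','side5')
im,K,T=load('side5');x0,y0,x1,y1=(310,140,440,290)
cv2.imwrite('pics/zside5.png',cv2.cvtColor(cv2.resize(im[y0:y1,x0:x1],None,fx=4,fy=4,interpolation=cv2.INTER_CUBIC),cv2.COLOR_RGB2BGR))
E
```

```text
t 10.75 pos [ 0.4967 -0.1711  0.1839] F [0.15 0.86 0.49] w -0.00016210545972144817
turn [ 0.0028  0.0018 -0.0039] shift [ 0.0004 -0.0018  0.0369]
```

View pics/zside5.png

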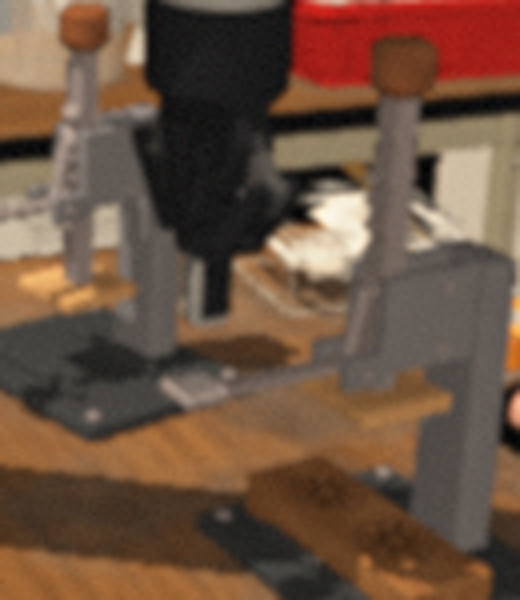

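The shut tips (362,219) hang directly above the pad (359,237). Pressing now, to about 24 mm, and holding.

Request:
move_arm(
  commands="0 0 0 0 -0.002 0.015 0;0 0 0 0 -0.002 0.028 0;0 0 0 0 -0.002 0.036 0;0 0 0 0 -0.002 0.042 0;0 0 0 0 -0.002 0.048 0;0 0 0 0 -0.002 0.054 0;0 0 0 0 -0.002 0.058 0;0 0 0 0 -0.002 0.059 0;0 0 0 0 -0.002 0.059 0;0 0 0 0 -0.002 0.059 0;0 0 0 0 -0.002 0.059 0;0 0 0 0 -0.002 0.059 0",
)

```text
time: 12.0
ee_pos: [0.4938, -0.171, 0.1232]
tool_rot: [2.087, 2.347, 0.0]
ft_force: [1.6, 1.9, 4.1]
grip_width: 0.0003
```

Request:
move_arm(
  commands="0 0 0 0 0 0 0;0 0 0 0 0 0 0;0 0 0 0 0 0 0;0 0 0 0 0 0 0;0 0 0 0 0 0 0;0 0 0 0 0 0 0;0 0 0 0 0 0 0;0 0 0 0 0 0 0;0 0 0 0 0 0 0;0 0 0 0 0 0 0",
)

```text
time: 13.0
ee_pos: [0.4935, -0.171, 0.1229]
tool_rot: [2.087, 2.348, -0.0]
ft_force: [1.8, -0.3, 4.1]
grip_width: 0.0003
```

```bash
python3 - <<'E'
from h import *
snap('side','side6')
im,K,T=load('side6');x0,y0,x1,y1=(310,140,440,290)
cv2.imwrite('pics/zside6.png',cv2.cvtColor(cv2.resize(im[y0:y1,x0:x1],None,fx=4,fy=4,interpolation=cv2.INTER_CUBIC),cv2.COLOR_RGB2BGR))
for z in (.235,.25):print(z,proj(K,T,[.6165,-.156,z]))
E
```

```text
0.235 (np.float64(408.37543083835146), np.float64(188.92524323614856))
0.25 (np.float64(408.9447623053414), np.float64(182.40790328228215))
```

View pics/zside6.png

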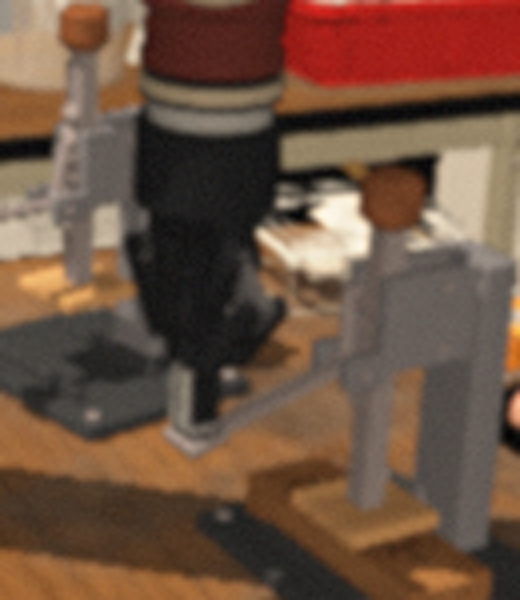

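The plate lies on the mould: the knob at (408,189.5) matches 0.235. I'll hold briefly, then free the lever.

Request:
move_arm(
  commands="0 0 0 0 0 0 0;0 0 0 0 0 0 0;0 0 0 0 0 0 0;0 0 0 0 0 0 0;0 0 0 0 0 -0.01 0;0 0 0 0 0 -0.02 0;0 0 0 0 0 -0.03 0;0 0 0 0 0 -0.06 0;0 0 0 0 0 -0.1 0;0 0 0 0 0 -0.1 0;0 0 0 0 0 -0.1 0;0 0 0 0 0 -0.1 0",
)

```text
time: 14.25
ee_pos: [0.4928, -0.1704, 0.2216]
tool_rot: [-2.086, -2.346, 0.001]
ft_force: [-0.5, 0.0, -1.2]
grip_width: -0.0
```

```bash
python3 - <<'E'
from h import *
snap('side','side7');print(read_state()['ft_force'])
im,K,T=load('side7');x0,y0,x1,y1=(270,140,440,300)
cv2.imwrite('pics/zside7.png',cv2.cvtColor(cv2.resize(im[y0:y1,x0:x1],None,fx=3.5,fy=3.5,interpolation=cv2.INTER_CUBIC),cv2.COLOR_RGB2BGR))
E
```

```text
[-0.44027182  0.61929088 -0.69418048]
```

View pics/zside7.png

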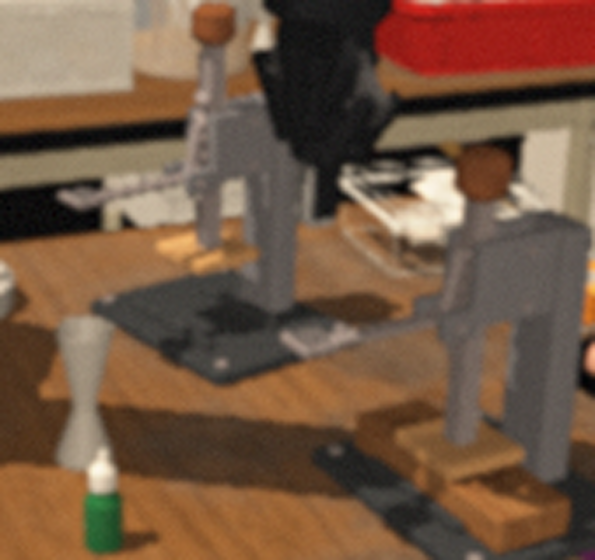

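The lever has sprung back (pad at about (361,237) again) and the plate rests on the mould. The spare press, jigger and bottle haven't moved, and the robot is touching nothing. Handing in.

```bash
python3 -c "
from station import *
print(close_job())"
```

```text
the job is handed in; nothing more can be done
None
```

The mould got its full stroke, and I handed the job in at about 14.3 s of the 45 s allowed.

- **Lifting:** I gripped the knob and pulled the ram up from the second tooth until it met the upper stop. Then I eased it down onto the highest tooth and let go. The picture taken after letting go showed the knob at 0.310 m, so the pawl was holding.
- **Pressing:** I pushed the pad down about 24 mm (roughly 4 N) and held it until the plate was on the mould. The knob was then at 0.235 m.
- **Last checks:** After I freed the lever, the side picture showed it sprung back and the plate still on the mould. The tool was about 75 mm above the pad with about 1 N or less at the wrist. The spare press, jigger and bottle looked undisturbed. The tin was barely in that last close-up, so I did not check it, but the arm never went near it.
- **Disagreements:** No check failed. The knob and pad measurements from the two cameras differed by up to about 3 mm. The gripped knob read 34 to 34.5 mm wide instead of 36 mm.

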